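# Clamp the bag form in its rack vise

## Task

Two like bench vises stand on the leather workshop's table. Turn the crank of the vise in which the tall tapered wooden bag form stands loose, clockwise as seen from above, until its sliding jaw has pressed the form tight against the fixed jaw and the crank resists; then let go, leaving the form clamped upright.

Things in the scene. Friction and masses are not known exactly. Their poses are not given: they have to be found in the camera images.
- vise: Vise holding the bag form: grey, fixed, base 260 x 120 x 25 mm. Origin: centre of its underside; x along the slide from crank end to fixed jaw, y across, z up. Bed 25 mm up. Fixed jaw's cork face at x = 95 mm, top 75 mm up. Vertical crank axis at x = -70 mm, y = 0, over a gear housing 70 mm high. Its twin, holding a small low block (60 wide, 45 high), is not part of the job.
- crank_handle (a point): Middle of its crank handle: black upright cylinder, 24 mm diameter, from 93 to 148 mm above the table, this point at 123 mm. It spins freely on its pin, so the hand need not turn. To close, it moves on a 60 mm circle about the crank axis, from vise -y through -x to +y, over 10 mm of jaw per rad. Needs about 5 N, more when squeezing; stays where left. Crank arm: 80 to 92 mm up.
- jaw: Sliding jaw of that vise, grey with cork lining, 120 mm wide, 50 mm high. Origin: bottom middle of its cork face, on the bed. Axes as the vise's. It moves along the vise's +x towards the form as the crank closes: vise x = 30 mm when fully open, about 55 mm when the form is clamped.
- form: Bag form: loose block of pale wood, 40 mm thick (x), about 126 mm wide at the foot and 78 at the top (y), 95 mm high, standing on the bed between the jaws with several mm of play, up to a few degrees askew. Origin: centre of its underside, z up. The closing jaw pushes it along the bed and squares it.

How it is judged (in metres and radians):
At the end, for the whole second after the job is handed in: The sliding jaw presses on the bag form with more than 6 N by itself; the form stands upright (within about 8 degrees) on the bed (within 10 mm), against the fixed jaw (its middle at least 70 mm along the vise's x) and square to the jaws (within about 7 degrees), all at rest (contact force between jaw and form above 6 N and angle between form's own z axis and vertical below 0.15 rad and angle between the x axis of form and the x axis of vise, either way round below 0.12 rad and x of form in the frame of vise above 0.07 m and z of form in the frame of vise between 0.018 and 0.035 m and linear speed of each of form, jaw below 0.02 m/s); the robot touches nothing.
It fails at once if the bag form is tipped over or lifted out of the vise (angle between form's own z axis and vertical above 0.6 rad or z of form in the frame of vise above 0.06 m).
It also fails if it takes over 38 s, if anything falls off the work surface, if the arm or the gripper's body presses on something with over 40 N, if the wrist force passes 120 N, or if a joint passes its speed limit or range.

## Robot

A 6-joint arm with a two-finger parallel gripper is mounted at the origin on the work surface. World frame = base frame: x ahead of the robot, y to its left, z up, the work surface at z = 0. Lengths are in m, angles in degrees, forces in N, time in s.
With the tool pointing down it reaches from about 0.375 to 0.825 m from the base axis. Payload 5.5 kg.
Tool frame: the origin (TCP) lies midway between the tips of the shut fingers; the grasp point (between the pads) lies 19 mm behind it (grip_depth is the distance from the TCP to the grasp point, in m); x points along the fingers, y is the direction in which the jaws open and shut, and the axes are right-handed (so a half turn about x gives the same grasp; the last joint's range is limited). The gripper opens to 85 mm and grips with 20 to 120 N. Pads are 22 mm wide; open, the fingers measure 114 mm over their backs; the gripper's body (76 mm by 85 mm) begins 54 mm behind the grasp point. The pads swing forward as they close: fully open they stand 13 mm farther back than shut.
Start: joints at [75.401, 17.962, -2.699, 69.339, 0, 90], TCP at [0.151, 0.581, 0.231] pointing down, gripper open.
Joint ranges: [-152.73, 152.73], [-39.44, 99.34], [-58.76, 71.6], [-118.89, 123.64], [-81.53, 83.1], [-180, 180]. Speed limits (degrees/s): [136.94, 136.94, 172.46, 180, 180, 180].

## Interface

Orientations are given as [roll, pitch, yaw] about the fixed x, y, z axes, in that order (R = Rz(yaw) Ry(pitch) Rx(roll)).
In Python, from workcell import state, camera, job_done, find_in, tip_of, grip_depth gives the robot as it stands.
- The arm moves only by the tool send_rows, never from a script. Its argument "plan" is a list of rows, each an object with "dp": the shift along the world's x, y, z in mm, a list of three; "yaw": the turn about the world's z in rad; "hand": the gripper command: -1 is fully open, 1 is shut, values between are in proportion. In form: [{"dp": [dx, dy, dz], "yaw": yaw, "hand": hand}, ...]. A call has 1 to 20 rows; each row is the pose to reach, as a shift and turn from the pose commanded when the call began; what a row does not reach only later rows make up. A row lasts 1/12 s, in which the tool goes at most 41.7 mm and 7.16 degrees, less where a joint would pass 70% of its speed; a pose out of reach is approached as far as the arm can. A call with a gripper value outside its range is refused whole. The fingers move at their own pace and stop on an object; "squeeze" is the grip in N (left out, the last holds). Time passes only in rows, so rows that repeat a pose let the fingers close. It gives the time, the measured TCP pose, the force and the opening at its end, in the units of the state.
- state(): the state, without advancing time (a new reading comes with each control period).
- camera(name): name is "scene" or "top"; returns a dict with "pixels" (480x640x3 uint8, red, green, blue), "depth" (480x640 float32, m along the optical axis (not along the pixel's ray), 0 where there is no reading), "mtx" (3x3 intrinsics, pixels), "cam_to_world" (4x4, takes a point from camera to world coordinates). Camera axes: x right, y up, looking along -z (the intrinsics and any distortion apply to the point x, -y, -z); pixel columns grow to the right and rows downward; lengths in m; the calibration is good to about 2 mm. A picture is of the moment at which its call begins.
- job_done(): hands the job in, once; it reports no verdict.
Trained networks look in a picture, given as the dict that the camera call returned (one of the last four; its "shot" number tells which), for a name from the list of things; names that differ only in an ending like _2 or _b are one class to them, and where a whole thing is asked for, a point or a joint stands for the part that bears it (a point fixed in the world has none). Each returns a list of dicts, best first, with "score" (0 to 1); they miss things now and then, are a little off and sometimes report something else, mostly with a low value. They report only what shows in the picture. A call takes as long as a camera call.
- find_in(picture, label): "position" ([x, y, z] in m, in world coordinates, good to about 4 mm: the middle of the surface that is visible of it).
- tip_of(picture, label): "position" ([x, y, z] in m, in world coordinates, good to about 4 mm: a listed point, or the origin of a listed thing).
The state is a dict: "time_s": time; "joint_positions": joint angles; "joint_velocities": joint speeds; "joint_torque": joint torques, N m; "position": TCP position; "tool_rot": TCP orientation; "force": force on the tool from outside, world axes, zero at the start; "torque": the same for the moment, N m; "opening": finger opening in m.
Only numpy, scipy, OpenCV 4.12 (cv2) and the standard library are available. Lean on these libraries where they do the work, as an engineer would, in place of code of your own. Each camera call takes 0.05 s, during which the arm holds its last target. There are 200 camera calls.

## Working session

There is one attempt and no reset: what is moved stays moved. The work goes in short steps, Python scripts to look and compute and a tool call to move; the robot and the scene stay as the last step left them, time stands still between calls to the robot, and variables do not carry over. Pictures are saved under pics/ and viewed, about 8 in all and at most 12, crops included, and the job is handed in when it is done.

Besides the shell and the picture viewer there is one more tool, called after "Call:" as name(argument=value, ...), one argument or row to a line, values as JSON. send_rows: Moves the arm, as the interface text tells. Its arguments: {"type":"object","properties":{"plan":{"type":"array","items":{"type":"object","properties":{"dp":{"type":"array","items":{"type":"number"}},"yaw":{"type":"number"},"hand":{"type":"number"}}}},"squeeze":{"type":"number"}},"required":["plan"]}

```bash
mkdir -p pics
python3 - <<'E'
from workcell import *
import cv2,numpy as np
s=state();print({k:s[k] for k in('time_s','position','tool_rot','opening','force')},grip_depth)
ims=[]
for n in('scene','top'):
    c=camera(n);cv2.imwrite(f'pics/{n}0.png',c['pixels'][:,:,::-1])
    for l in('vise','crank_handle','jaw','form'):
        for f in(tip_of,find_in):
            print(n,l,f.__name__,[(np.round(d['position'],3).tolist(),round(d['score'],2)) for d in f(c,l)[:3]])
E
```

```text
{'time_s': 0.0, 'position': array([0.15106133, 0.58009074, 0.23043912]), 'tool_rot': array([ -89.91806156,   89.90444316, -104.51418354]), 'opening': 0.08557539286784727, 'force': array([ 0.11025196, -0.18844911, -0.02587051])} 0.0187
scene vise call [([0.613, 0.207, -0.003], 0.8)]
scene vise call [([0.609, 0.168, 0.056], 0.72)]
scene crank_handle call [([0.524, 0.162, 0.122], 0.91)]
scene crank_handle call [([0.533, 0.159, 0.088], 0.84), ([0.609, 0.168, 0.056], 0.49)]
scene jaw call [([0.638, 0.203, 0.023], 0.92)]
scene jaw call [([0.621, 0.166, 0.067], 0.93)]
scene form call [([0.669, 0.198, 0.028], 0.87)]
scene form call [([0.675, 0.162, 0.094], 0.59)]
top vise call [([0.609, 0.203, 0.004], 0.75)]
top vise call [([0.594, 0.198, 0.068], 0.67)]
top crank_handle call [([0.523, 0.158, 0.125], 0.68)]
top crank_handle call [([0.536, 0.203, 0.09], 0.58)]
top jaw call [([0.638, 0.2, 0.026], 0.85)]
top jaw call [([0.616, 0.2, 0.074], 0.83)]
top form call []
top form call [([0.664, 0.176, 0.12], 0.72)]
```

View pics/top0.png

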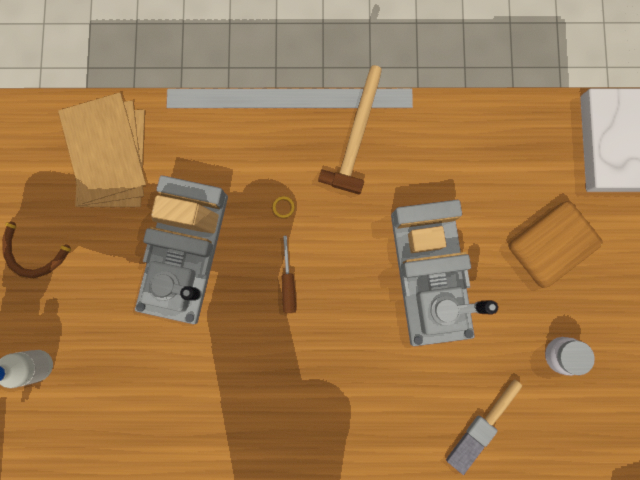

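View pics/scene0.png

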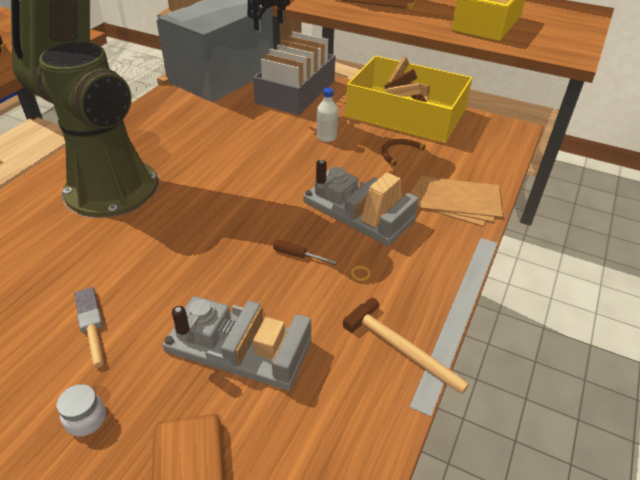

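The form stands in the left vise (top image around (180,250), handle at (190,293)). I'll refine the vise yaw, handle and hub from depth.

```bash
cat > h.py <<'E'
from workcell import *
import cv2,numpy as np
from scipy.spatial.transform import Rotation as R
def cloud(c):
    d=c['depth'];v,u=np.mgrid[:480,:640];m=c['mtx']
    p=np.stack([(u-m[0,2])/m[0,0]*d,-(v-m[1,2])/m[1,1]*d,-d],-1)
    return p@c['cam_to_world'][:3,:3].T+c['cam_to_world'][:3,3]
E
python3 - <<'E'
from h import *
s=state();print(R.from_euler('xyz',s['tool_rot'],degrees=True).as_matrix().round(3))
c=camera('top');P=cloud(c);rgb=c['pixels'].astype(int)
near=(abs(P[...,0]-.61)<.17)&(abs(P[...,1]-.2)<.12)&(c['depth']>0)
def rep(n,m):
    q=P[m]; 
    if len(q)<5: print(n,len(q));return
    r=cv2.minAreaRect((q[:,:2]*1000).astype(np.float32)); print(n,len(q),q.mean(0).round(4),np.round(r[0],1),np.round(r[1],1),round(r[2],1))
z=P[...,2];dark=rgb.sum(-1)<150
grey=(rgb.max(-1)-rgb.min(-1))<30
rep('handle',near&dark&(z>.125)&(P[...,0]<.57))
rep('fixedjaw',near&grey&(abs(z-.075)<.006)&(P[...,0]>.67))
rep('slidejaw',near&grey&(abs(z-.075)<.006)&(P[...,0]>.595)&(P[...,0]<.65))
rep('form top',near&(abs(z-.12)<.006)&(P[...,0]>.6))
rep('hub',near&(z>.078)&(z<.11)&~dark&(P[...,0]<.59))
print('hub zs',np.percentile(z[near&(P[...,0]<.59)&~dark],[50,90,95,99]))
cv2.imwrite('pics/crop.png',cv2.resize(c['pixels'][170:335,120:240,::-1],None,fx=4.5,fy=3.6*1.0,interpolation=2) if 0 else cv2.resize(c['pixels'][175:330,120:240],None,fx=3.8,fy=3.8,interpolation=2)[:,:,::-1])
E
```

```text
[[ 0.     0.252  0.968]
 [ 0.     0.968 -0.252]
 [-1.     0.     0.   ]]
handle 135 [0.5236 0.158  0.1441] [523.9 160.3] [22.1 21. ] 8.5
fixedjaw 1036 [0.7171 0.1794 0.0741] [717.9 180.5] [120.4  31.4] 78.0
slidejaw 957 [0.6191 0.2014 0.0743] [619.4 202. ] [119.3  27.6] 77.6
form top 971 [0.6705 0.1936 0.1191] [671.1 193.9] [79.7 40.6] 79.0
hub 581 [0.5379 0.2125 0.0885] [539.5 197.3] [93.1 50.6] 89.8
hub zs [0.00132365 0.07105586 0.08819575 0.09261535]
```

View pics/crop.png

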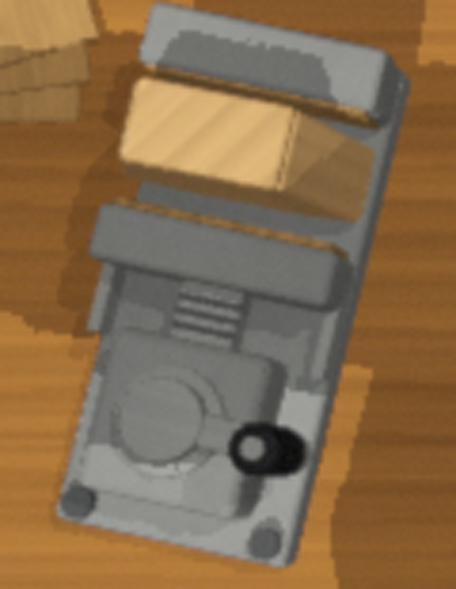

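The crop shows the loose form between the jaws, the handle at (265,450) and the hub at (165,420). From depth, the vise yaw is about -12.2°, the crank axis about (0.541, 0.218) and the handle about (0.524, 0.159). I'll move above the handle with the opening axis tangential, then check the pose.

Call:
send_rows(
  plan=[
    {"dp":[373,-422,0],"yaw":1.536,"hand":-1},
    {"dp":[373,-422,0],"yaw":1.536,"hand":-1},
    {"dp":[373,-422,0],"yaw":1.536,"hand":-1},
    {"dp":[373,-422,0],"yaw":1.536,"hand":-1},
    {"dp":[373,-422,0],"yaw":1.536,"hand":-1},
    {"dp":[373,-422,0],"yaw":1.536,"hand":-1},
    {"dp":[373,-422,0],"yaw":1.536,"hand":-1},
    {"dp":[373,-422,0],"yaw":1.536,"hand":-1},
    {"dp":[373,-422,0],"yaw":1.536,"hand":-1},
    {"dp":[373,-422,0],"yaw":1.536,"hand":-1},
    {"dp":[373,-422,0],"yaw":1.536,"hand":-1},
    {"dp":[373,-422,0],"yaw":1.536,"hand":-1},
    {"dp":[373,-422,0],"yaw":1.536,"hand":-1},
    {"dp":[373,-422,0],"yaw":1.536,"hand":-1},
    {"dp":[373,-422,0],"yaw":1.536,"hand":-1},
    {"dp":[373,-422,0],"yaw":1.536,"hand":-1},
    {"dp":[373,-422,0],"yaw":1.536,"hand":-1},
    {"dp":[373,-422,0],"yaw":1.536,"hand":-1},
  ],
)

```text
time_s: 2.45
position: [0.5238, 0.1588, 0.2312]
tool_rot: [82.8, 90.0, 156.2]
force: [0.3, -0.2, -0.4]
opening: 0.0854
```

Call:
send_rows(
  plan=[
    {"dp":[0,0,-30],"yaw":0,"hand":-1},
    {"dp":[0,0,-60],"yaw":0,"hand":-1},
    {"dp":[0,0,-90],"yaw":0,"hand":-1},
    {"dp":[0,0,-115],"yaw":0,"hand":-1},
    {"dp":[0,0,-127],"yaw":0,"hand":-1},
    {"dp":[0,0,-127],"yaw":0,"hand":0},
    {"dp":[0,0,-127],"yaw":0,"hand":1},
    {"dp":[0,0,-127],"yaw":0,"hand":1},
    {"dp":[0,0,-127],"yaw":0,"hand":1},
    {"dp":[0,0,-127],"yaw":0,"hand":1},
    {"dp":[0,0,-127],"yaw":0,"hand":1},
    {"dp":[0,0,-127],"yaw":0,"hand":1},
  ],
  squeeze=30,
)

```text
time_s: 3.45
position: [0.5248, 0.1593, 0.1058]
tool_rot: [-30.2, 89.9, 43.2]
force: [-2.4, 0.6, 5.7]
opening: 0.023
```

```bash
cat > arc.py <<'E'
import numpy as np,sys,json
# args: center x y (mm), radius, start angle deg, step deg, n, cmd pose x y
cx,cy,r,a0,st,n,px,py=map(float,sys.argv[1:9])
print([(round(cx+r*np.cos(np.radians(a))-px),round(cy+r*np.sin(np.radians(a))-py),round(float(np.radians(a-a0)),2)) for a in a0-st*np.arange(1,n+1)])
E
python3 arc.py 541 218 60 253.5 3 14 524 159; python3 -c "
from h import *
s=state();print(s['opening'],s['force'],s['position'])"
```

```text
[(-3, 2, -0.05), (-6, 4, -0.1), (-9, 5, -0.16), (-12, 6, -0.21), (-14, 8, -0.26), (-17, 10, -0.31), (-20, 11, -0.37), (-22, 13, -0.42), (-24, 15, -0.47), (-27, 18, -0.52), (-29, 20, -0.58), (-31, 22, -0.63), (-32, 25, -0.68), (-34, 28, -0.73)]
0.02304704053384963 [-2.4071651   0.59623563  5.6539137 ] [0.5248351  0.15926914 0.10575941]
```

Call:
send_rows(
  plan=[
    {"dp":[-3,2,0],"yaw":-0.05,"hand":1},
    {"dp":[-6,3,0],"yaw":-0.1,"hand":1},
    {"dp":[-9,5,0],"yaw":-0.16,"hand":1},
    {"dp":[-12,6,0],"yaw":-0.21,"hand":1},
    {"dp":[-14,8,0],"yaw":-0.26,"hand":1},
    {"dp":[-17,10,0],"yaw":-0.31,"hand":1},
    {"dp":[-20,11,0],"yaw":-0.37,"hand":1},
    {"dp":[-22,13,0],"yaw":-0.42,"hand":1},
    {"dp":[-22,13,0],"yaw":-0.42,"hand":1},
  ],
)

```text
time_s: 4.2
position: [0.5031, 0.1695, 0.1058]
tool_rot: [-107.1, 89.7, -58.0]
force: [-1.0, -8.1, 6.8]
opening: 0.0228
```

```bash
python3 - <<'E'
from h import *
c=camera('top');c2=camera('scene')
for x in(c,c2):print([(f(x,l)[:1]and np.round(f(x,l)[0]['position'],4)) for f,l in((tip_of,'crank_handle'),(tip_of,'jaw'))])
s=state();print(s['position'],s['force'])
E
python3 arc.py 541 218 60 229.5 3 20 502 172
```

```text
[[], array([0.6415, 0.1992, 0.0272])]
[array([0.5065, 0.1707, 0.119 ]), array([0.64  , 0.1958, 0.0232])]
[0.50310357 0.16949567 0.1057767 ] [-1.85872386 -8.03869796  7.95852454]
[(-2, 2, -0.05), (-5, 5, -0.1), (-7, 7, -0.16), (-9, 9, -0.21), (-10, 12, -0.26), (-12, 15, -0.31), (-14, 17, -0.37), (-15, 20, -0.42), (-16, 23, -0.47), (-18, 26, -0.52), (-19, 29, -0.58), (-19, 32, -0.63), (-20, 35, -0.68), (-20, 38, -0.73), (-21, 41, -0.79), (-21, 44, -0.84), (-21, 48, -0.89), (-21, 51, -0.94), (-20, 54, -0.99), (-20, 57, -1.05)]
```

The handle is following with about 8 N of drag. I'll continue along the arc.

Call:
send_rows(
  plan=[
    {"dp":[-2,2,0],"yaw":-0.05,"hand":1},
    {"dp":[-5,5,0],"yaw":-0.1,"hand":1},
    {"dp":[-7,7,0],"yaw":-0.16,"hand":1},
    {"dp":[-9,9,0],"yaw":-0.21,"hand":1},
    {"dp":[-10,12,0],"yaw":-0.26,"hand":1},
    {"dp":[-12,15,0],"yaw":-0.31,"hand":1},
    {"dp":[-14,17,0],"yaw":-0.37,"hand":1},
    {"dp":[-15,20,0],"yaw":-0.42,"hand":1},
    {"dp":[-16,23,0],"yaw":-0.47,"hand":1},
    {"dp":[-18,26,0],"yaw":-0.52,"hand":1},
    {"dp":[-19,29,0],"yaw":-0.58,"hand":1},
    {"dp":[-19,32,0],"yaw":-0.63,"hand":1},
    {"dp":[-20,35,0],"yaw":-0.68,"hand":1},
    {"dp":[-20,38,0],"yaw":-0.73,"hand":1},
    {"dp":[-21,41,0],"yaw":-0.79,"hand":1},
    {"dp":[-21,44,0],"yaw":-0.84,"hand":1},
  ],
)

```text
time_s: 5.98
position: [0.4772, 0.2135, 0.1056]
tool_rot: [-150.7, 89.6, -149.7]
force: [-17.5, -7.7, 23.0]
opening: 0.0231
```

```bash
python3 - <<'E'
from h import *
c=camera('top');c2=camera('scene')
for x in(c,c2):print([(f(x,l)[:1]and np.round(f(x,l)[0]['position'],4)) for f,l in((tip_of,'crank_handle'),(tip_of,'jaw'),(tip_of,'form'))])
cv2.imwrite('pics/s2.png',c2['pixels'][130:260,250:450,::-1].repeat(3,0).repeat(3,1))
s=state();print(s['position'],s['force'])
E
python3 arc.py 541 218 60 181.5 3 20 481 216
```

```text
[array([0.481 , 0.2093, 0.1241]), array([0.6499, 0.1943, 0.0258]), array([0.6744, 0.1955, 0.0295])]
[array([0.48  , 0.212 , 0.1222]), array([0.6476, 0.1953, 0.0258]), array([0.6728, 0.1979, 0.0282])]
[0.47711191 0.21409978 0.1056118 ] [-17.50697748  -5.66965927  22.43594856]
[(0, 4, -0.05), (0, 7, -0.1), (1, 10, -0.16), (1, 13, -0.21), (2, 16, -0.26), (2, 19, -0.31), (3, 22, -0.37), (5, 25, -0.42), (6, 28, -0.47), (7, 31, -0.52), (9, 33, -0.58), (11, 36, -0.63), (12, 39, -0.68), (14, 41, -0.73), (16, 43, -0.79), (19, 46, -0.84), (21, 48, -0.89), (23, 50, -0.94), (26, 51, -0.99), (29, 53, -1.05)]
```

View pics/s2.png

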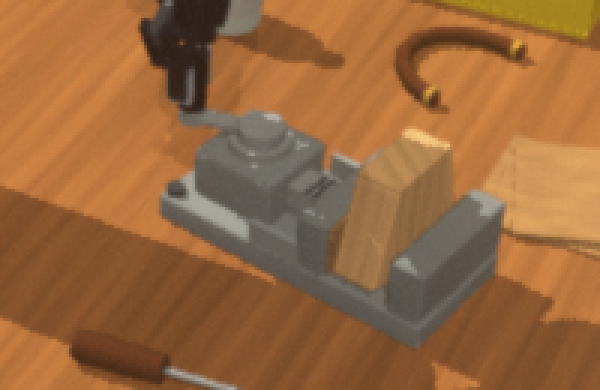

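The crop shows the form upright and the handle still held at about (187,95). The 17 N radial force says my circle centre is about 3–4 mm too far in +x, so I'll refit it.

```bash
python3 - <<'E'
import numpy as np
from scipy.optimize import least_squares
p=np.array([[524.8,159.3],[503.1,169.5],[477.1,214.1]])
r=least_squares(lambda c:np.hypot(*(p-c).T)-60,[541,218]);print(r.x,r.fun,np.degrees(np.arctan2(*(p-r.x).T[::-1]))%360)
E
python3 arc.py 537.3 217.5 60 181.5 3 16 481 216
```

```text
[537.12643681 218.38364976] [ 0.35576786 -0.43986555  0.17908915] [258.21559331 235.15938558 184.08186287]
[(-4, 3, -0.05), (-4, 6, -0.1), (-3, 9, -0.16), (-3, 12, -0.21), (-2, 16, -0.26), (-1, 19, -0.31), (0, 22, -0.37), (1, 24, -0.42), (2, 27, -0.47), (4, 30, -0.52), (5, 33, -0.58), (7, 35, -0.63), (9, 38, -0.68), (11, 40, -0.73), (13, 43, -0.79), (15, 45, -0.84)]
```

Call:
send_rows(
  plan=[
    {"dp":[-4,3,1],"yaw":-0.05,"hand":1},
    {"dp":[-4,6,2],"yaw":-0.1,"hand":1},
    {"dp":[-3,9,2],"yaw":-0.16,"hand":1},
    {"dp":[-3,12,2],"yaw":-0.21,"hand":1},
    {"dp":[-2,16,2],"yaw":-0.26,"hand":1},
    {"dp":[-1,19,2],"yaw":-0.31,"hand":1},
    {"dp":[0,22,2],"yaw":-0.37,"hand":1},
    {"dp":[1,24,2],"yaw":-0.42,"hand":1},
    {"dp":[2,27,2],"yaw":-0.47,"hand":1},
    {"dp":[4,30,2],"yaw":-0.52,"hand":1},
    {"dp":[5,33,2],"yaw":-0.58,"hand":1},
    {"dp":[7,35,2],"yaw":-0.63,"hand":1},
  ],
)

```text
time_s: 7.68
position: [0.4839, 0.2503, 0.1059]
tool_rot: [-144.8, 89.5, -179.8]
force: [-14.8, 0.9, 6.1]
opening: 0.0235
```

```bash
python3 - <<'E'
from h import *
c=camera('top');c2=camera('scene')
for x in(c,c2):print([(f(x,l)[:1]and np.round(f(x,l)[0]['position'],4)) for f,l in((tip_of,'crank_handle'),(tip_of,'jaw'),(tip_of,'form'))])
s=state();print(s['position'],s['force'])
E
python3 arc.py 537.3 217.5 60 145.5 3 16 488 251
```

```text
[array([0.4873, 0.2435, 0.1219]), array([0.6519, 0.1929, 0.0256]), array([0.6761, 0.1944, 0.028 ])]
[array([0.4885, 0.2452, 0.1205]), array([0.6583, 0.194 , 0.0275]), array([0.6758, 0.1919, 0.0253])]
[0.48406993 0.25078578 0.1059026 ] [-11.62209524   2.23661462   3.63037583]
[(2, 3, -0.05), (4, 5, -0.1), (6, 8, -0.16), (8, 10, -0.21), (10, 12, -0.26), (13, 14, -0.31), (15, 16, -0.37), (18, 18, -0.42), (21, 19, -0.47), (23, 21, -0.52), (26, 22, -0.58), (29, 23, -0.63), (32, 24, -0.68), (35, 25, -0.73), (38, 25, -0.79), (41, 26, -0.84)]
```

Call:
send_rows(
  plan=[
    {"dp":[1,3,0],"yaw":-0.05,"hand":1},
    {"dp":[3,5,0],"yaw":-0.1,"hand":1},
    {"dp":[5,8,0],"yaw":-0.16,"hand":1},
    {"dp":[7,10,0],"yaw":-0.21,"hand":1},
    {"dp":[9,12,0],"yaw":-0.26,"hand":1},
    {"dp":[12,14,0],"yaw":-0.31,"hand":1},
    {"dp":[14,16,0],"yaw":-0.37,"hand":1},
  ],
)

```text
time_s: 8.97
position: [0.4977, 0.2681, 0.1059]
tool_rot: [-146.7, 89.5, 157.2]
force: [-12.6, 5.2, 2.8]
opening: 0.0232
```

Call:
send_rows(
  plan=[
    {"dp":[3,3,0],"yaw":-0.05,"hand":1},
    {"dp":[6,4,0],"yaw":-0.1,"hand":1},
    {"dp":[9,6,0],"yaw":-0.16,"hand":1},
  ],
)

```text
time_s: 9.22
position: [0.5069, 0.275, 0.106]
tool_rot: [-146.9, 89.4, 147.8]
force: [-12.2, 7.5, 1.1]
opening: 0.0233
```

Run:
```python
from h import *
c=camera('top');c2=camera('scene')
for x in(c,c2):print([(f(x,l)[:1]and np.round(f(x,l)[0]['position'],4)) for f,l in((tip_of,'crank_handle'),(tip_of,'jaw'),(tip_of,'form'))])
s=state();print(s['position'],s['force'])
```

```text
[array([0.5081, 0.2684, 0.1232]), array([0.6561, 0.1915, 0.0265]), array([0.6809, 0.1927, 0.0266])]
[array([0.5065, 0.2722, 0.1195]), array([0.6628, 0.1934, 0.0281]), array([0.6783, 0.1933, 0.0244])]
[0.50766379 0.27540931 0.10601802] [-10.16861731   8.41014038   0.03545701]
```

Call:
send_rows(
  plan=[
    {"dp":[3,2,0],"yaw":-0.05,"hand":1},
    {"dp":[6,4,0],"yaw":-0.1,"hand":1},
    {"dp":[6,4,0],"yaw":-0.1,"hand":1},
  ],
)

```text
time_s: 10.17
position: [0.5142, 0.2789, 0.106]
tool_rot: [-145.5, 89.6, 143.6]
force: [-8.6, 7.5, -0.7]
opening: 0.0235
```

Call:
send_rows(
  plan=[
    {"dp":[3,2,0],"yaw":-0.05,"hand":1},
    {"dp":[6,3,0],"yaw":-0.1,"hand":1},
    {"dp":[6,3,0],"yaw":-0.1,"hand":1},
  ],
)

```text
time_s: 10.42
position: [0.5156, 0.2795, 0.1057]
tool_rot: [-105.4, 89.2, 177.9]
force: [-23.6, 0.8, 12.2]
opening: 0.0229
```

Resistance has risen to about 24 N at the expected angle. I'll press a little more and look.

Call:
send_rows(
  plan=[
    {"dp":[2,1,0],"yaw":0,"hand":1},
    {"dp":[4,1,0],"yaw":0,"hand":1},
    {"dp":[4,1,0],"yaw":0,"hand":1},
    {"dp":[4,1,0],"yaw":0,"hand":1},
  ],
  squeeze=60,
)

```text
time_s: 10.75
position: [0.5161, 0.2797, 0.1057]
tool_rot: [-102.5, 88.9, -179.1]
force: [-32.3, -1.1, 20.8]
opening: 0.0229
```

Run:
```python
from h import *
c=camera('top');c2=camera('scene')
for x in(c,c2):print([(f(x,l)[:1]and np.round(f(x,l)[0]['position'],4)) for f,l in((tip_of,'jaw'),(tip_of,'form'))])
s=state();print(s['position'],s['force'])
A=c2['pixels'][130:260,250:450].repeat(3,0).repeat(3,1);cv2.imwrite('pics/s3.png',A[:,:,::-1])
```

```text
[array([0.6607, 0.1929, 0.0275]), array([0.6855, 0.1919, 0.0274])]
[array([0.6644, 0.1904, 0.0252]), array([0.6806, 0.1936, 0.0256])]
[0.51610226 0.27970514 0.10569537] [-32.68655897  -1.15251579  21.14447778]
```

View pics/s3.png

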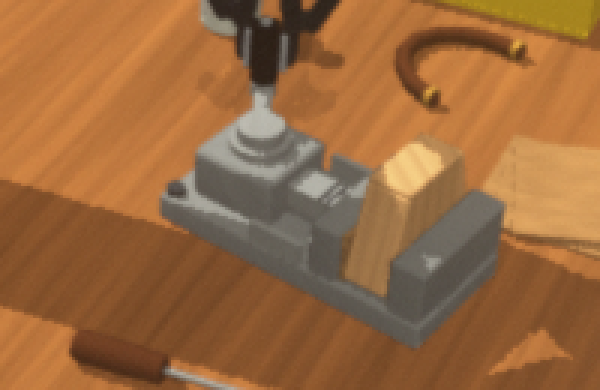

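The form is pinched between both jaws and upright, and the handle has stopped under 32 N. I'll ease off partway, open and lift.

Call:
send_rows(
  plan=[
    {"dp":[-3,0,0],"yaw":0,"hand":1},
    {"dp":[-6,-1,0],"yaw":0,"hand":1},
    {"dp":[-6,-1,0],"yaw":0,"hand":-1},
    {"dp":[-6,-1,0],"yaw":0,"hand":-1},
    {"dp":[-6,-1,0],"yaw":0,"hand":-1},
    {"dp":[-6,-1,0],"yaw":0,"hand":-1},
    {"dp":[-6,-1,0],"yaw":0,"hand":-1},
    {"dp":[-6,-1,0],"yaw":0,"hand":-1},
    {"dp":[-6,-1,0],"yaw":0,"hand":-1},
  ],
)

```text
time_s: 12.0
position: [0.5215, 0.2796, 0.1063]
tool_rot: [93.2, 90.0, 16.5]
force: [0.0, 0.1, -0.3]
opening: 0.0858
```

Call:
send_rows(
  plan=[
    {"dp":[0,0,20],"yaw":0,"hand":-1},
    {"dp":[0,0,50],"yaw":0,"hand":-1},
    {"dp":[0,0,85],"yaw":0,"hand":-1},
    {"dp":[0,0,125],"yaw":0,"hand":-1},
    {"dp":[-40,0,135],"yaw":0,"hand":-1},
    {"dp":[-80,0,135],"yaw":0,"hand":-1},
    {"dp":[-80,0,135],"yaw":0,"hand":-1},
    {"dp":[-80,0,135],"yaw":0,"hand":-1},
  ],
)

```text
time_s: 12.67
position: [0.4397, 0.2795, 0.2417]
tool_rot: [90.0, 90.0, 13.4]
force: [0.1, 0.1, -0.5]
opening: 0.085
```

Run:
```python
from h import *
c=camera('top');c2=camera('scene');P=cloud(c);z=P[...,2]
for x in(c,c2):print([(f(x,l)[:1]and np.round(f(x,l)[0]['position'],4)) for f,l in((tip_of,'crank_handle'),(tip_of,'jaw'),(tip_of,'form'))])
s=state();print(s['time_s'],s['position'],s['force'])
m=(abs(P[...,0]-.68)<.05)&(abs(P[...,1]-.19)<.08)&(abs(z-.12)<.006)
r=cv2.minAreaRect((P[m][:,:2]*1000).astype(np.float32));print(r)
a=c2['pixels'][130:260,250:450].repeat(2,0).repeat(2,1);b=c['pixels'][175:305,120:320].repeat(2,0).repeat(2,1)
cv2.imwrite('pics/end.png',np.hstack([a,b])[:,:,::-1])
```

```text
[array([0.5158, 0.2744, 0.1252]), array([0.6596, 0.1949, 0.0248]), array([0.6828, 0.1888, 0.0256])]
[array([0.5152, 0.2743, 0.1215]), array([0.6626, 0.1919, 0.022 ]), array([0.6796, 0.1908, 0.0246])]
13.3667 [0.4412916  0.27960993 0.24121103] [0.08014121 0.62429203 0.08183143]
((681.2523803710938, 191.94676208496094), (78.39649963378906, 40.398380279541016), 77.59178161621094)
```

View pics/end.png

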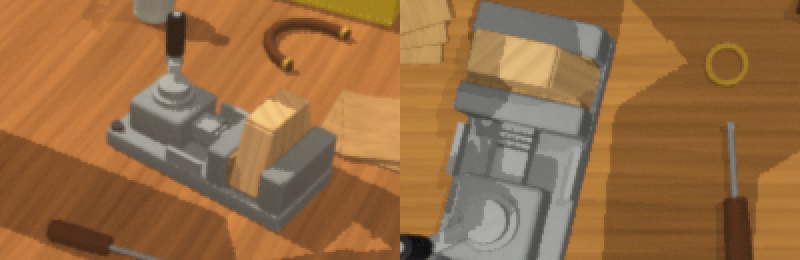

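```bash
python3 -c "
from workcell import *
print(job_done())"
```

```text
the job is handed in; nothing more can be done
None
```

I cranked the left vise, the one with the tall form, about 150° clockwise until the crank resisted, then let go and handed the job in. It took about 13.4 s of the 38 s.

**Clamping:** The handle stopped moving while I pushed it with about 32 N; free turning had taken about 5–8 N. It stayed where I left it after release.

**Form:** The last pictures show it upright between both jaws. Its top edges are within about 0.5° of the jaws. The middle of its top lies about 20 mm in front of the fixed jaw, so it is against that jaw.

**Robot:** The gripper is open, lifted and clear, with the measured force near zero.

**Not checked or off:**
- I could not measure the force between jaw and form. That it is above 6 N is inferred from the resistance at the crank.
- My first estimate of the crank axis was about 4 mm off. This put up to about 17 N sideways and 23 N upward on the hand mid-turn, until I corrected it.
- The network's handle position read about 5 mm lower in y than the gripper's own position.

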